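# Hang the long cork caddy under the bay marker

### The job

In the wine cellar, pick up the long wooden caddy and hang it by its wire hook from the wire loop under the end bay marker on the rail, the only marker with a loop, so that it hangs free and level below the marker. Leave the short caddy standing where it is.

Things in the scene. Friction and masses are not known exactly. Their poses are not given: they have to be found in the camera images.
- caddy: The long wooden caddy to hang: open trough 220 mm long (its x), 44 wide (its y), 45 high, walls 5, about 0.2 kg, upright on the table at the start. Origin: centre of its underside, z up. Its wire hook stands rigidly over the middle; it balances level below it. Grip it from above across the 44 mm width, e.g. 80 mm from the middle towards its -x end, clear of the hook and later of the marker.
- hook (a point): Underside of the caddy's hook arch, 112.5 mm above the caddy's underside, over its middle; axes as the caddy's. Steel wire 5 mm thick in the caddy's x-z plane: the stem rises 14 mm to the -x side, arches over (top 5 mm above this point) and ends in a down-turned tip 14 mm to the +x side, its end 23 mm below this point. 23 mm clear between stem and tip.
- loop (a point): Top of the low middle of the wire loop under the end marker, about 147 mm up. Upright 5 mm wire loop in the y-z plane, z up, x to its far side: 55 mm clear width (y), 60 mm clear height up to the board (56 wide, 56 tall, 10 thick). Marker swings in x on a rail along y, 310 mm up, its free end at y -45, its post at y +250; loopless markers at y +85, +165. Nothing stands beneath.
- short_caddy: The short wooden caddy, not to be hung: same make, width, height and hook as the long one, but only 120 mm long. Origin: centre of its underside. It stands about 130 to 190 mm (middle to middle, sideways) from the long one, on its left or right; both lie roughly along the robot's x.

How it is judged:
By the outcome, as a careful person would: the job done as asked, in the order asked, and still so for the second after the job is handed in, with the robot touching nothing.
It also fails if it takes over 53 s, if anything falls off the work surface, if the arm or the gripper's body presses on something with over 40 N, if the wrist force passes 120 N, or if a joint passes its speed limit or range.

### The arm

A 6-joint arm with a two-finger parallel gripper is mounted at the origin on the work surface. World frame = base frame: x ahead of the robot, y to its left, z up, the work surface at z = 0. Lengths are in m, angles in rad, forces in N, time in s.
With the tool pointing down it reaches from about 0.35 to 0.775 m from the base axis. Payload 5.5 kg.
Tool frame: the origin (TCP) lies on the centre line of the jaws, within the pads' length; the fingertips stand 8 mm ahead of it and the grasp point (between the pads) lies 11 mm behind it; z points along the fingers, y is the direction in which the jaws open and shut (so a half turn about z gives the same grasp; the last joint's range is limited). The gripper opens to 85 mm and grips with 20 to 120 N. Pads are 22 mm wide; open, the fingers measure 114 mm over their backs; the gripper's body (76 mm by 85 mm) begins 54 mm behind the grasp point. The pads swing forward as they close: fully open they stand 13 mm farther back than shut.
Start: joints at [1.132, 0.313, 0.046, 1.304, 0, 1.431], TCP at [0.169, 0.55, 0.239] pointing down, gripper open.
Joint ranges: [-2.76, 2.76], [-0.86, 1.69], [-1.03, 1.26], [-2.2, 2.34], [-1.47, 1.5], [-3.14, 3.14]. Speed limits (rad/s): [2.57, 2.57, 3.14, 3.14, 3.14, 3.14].

### API

Orientations are given as a unit quaternion [w, x, y, z].
In Python, from workcell import env gives the robot as it stands. The module is installed in compiled form; this text tells all that it offers.
- The arm moves only by the tool play_rows, never from a script. Its argument "steps" is a list of rows, each an object with "claw": the closure in counts, from 0 (fully open) to 255 (shut); "dp": the shift along the tool's x, y, z in m, a list of three; "angular": the turn, a rotation vector about the tool's x, y, z in degrees, a list of three. In form: [{"claw": claw, "dp": [dx, dy, dz], "angular": [wx, wy, wz]}, ...]. A call has exactly 8 rows; each row shifts and turns the commanded pose from where the row before left it, along the tool's axes as they then stand; what a row does not reach is not made up. A row lasts 1/12 s, in which the tool goes at most 41.7 mm and 7.16 degrees, less where a joint would pass 70% of its speed; a pose out of reach is approached as far as the arm can. A call is refused whole if a number of a shift passes 0.0417 or a number of a turn 7.16, either way. A call with a gripper value outside its range is refused whole. The fingers move at their own pace and stop on an object; "force" is the grip in N (left out, the last holds). Time passes only in rows, so rows that do not move let the fingers close, or fill a call up. It gives the time, the measured TCP pose, the force and the opening at its end, in the units of the state.
- env.get_state(): the state, without advancing time (a new reading comes with each control period).
- env.read_camera(name): name is "side" or "top"; returns (picture, depth): 400x640x3 uint8, red, green, blue; 400x640 float32, m along the optical axis (not along the pixel's ray), 0 where there is no reading.
- env.calibration(name): a dict with "fx", "fy", "cx", "cy" (pixels), "world_from_camera" (4x4, takes a point from camera to world coordinates). Camera axes: x right, y down, z forward; pixel columns grow to the right and rows downward; lengths in m; the calibration is good to about 2 mm. A picture is of the moment at which its call begins. calibration takes no time and is no camera call.
- env.hand_in(): hands the job in, once; it reports no verdict.
The state is a dict: "clock": time; "joint_pos": joint angles; "qvel": joint speeds; "tau": joint torques, N m; "tcp_pos": TCP position; "orientation": TCP orientation; "wrist_force": force on the tool from outside, world axes, zero at the start; "ft_torque": the same for the moment, N m; "finger_gap": finger opening in m.
Only numpy, scipy, OpenCV 4.12 (cv2) and the standard library are available. Lean on these libraries where they do the work, as an engineer would, in place of code of your own. Each camera call takes 0.05 s, during which the arm holds its last target. There are 200 camera calls.

## Working session

There is one attempt and no reset: what is moved stays moved. The work goes in short steps, Python scripts to look and compute and a tool call to move; the robot and the scene stay as the last step left them, time stands still between calls to the robot, and variables do not carry over. Pictures are saved under pics/ and viewed, about 8 in all and at most 12, crops included, and the job is handed in when it is done.

Besides the shell and the picture viewer there is one more tool, called after "Request:" in YAML: its name, and indented under it one key for each argument. play_rows: Moves the arm, as the interface text tells. Its arguments: {"type":"object","properties":{"steps":{"type":"array","items":{"type":"object","properties":{"claw":{"type":"number"},"dp":{"type":"array","items":{"type":"number"}},"angular":{"type":"array","items":{"type":"number"}}}}},"force":{"type":"number"}},"required":["steps"]}

```bash
mkdir -p pics; cat > h.py <<'E'
import numpy as np, cv2
from workcell import env
def cam(n):
    p,d=env.read_camera(n); c=env.calibration(n); return p,d,c
def cloud(d,c):
    v,u=np.mgrid[:400,:640]; T=np.array(c["world_from_camera"])
    P=np.stack([(u-c["cx"])/c["fx"]*d,(v-c["cy"])/c["fy"]*d,d],-1)
    return P@T[:3,:3].T+T[:3,3]
def save(n,p): cv2.imwrite("pics/"+n+".png",cv2.cvtColor(p,cv2.COLOR_RGB2BGR))
E
python3 - <<'E'
from h import *
print(env.get_state())
for n in("top","side"):
    p,d,c=cam(n); save(n+"0",p); np.savez(n+"0.npz",p=p,d=d); print(n,c)
E
```

```text
{'clock': 0.0, 'joint_pos': array([1.13240853e+00, 3.14014670e-01, 4.49773969e-02, 1.30359075e+00,
       1.60519887e-05, 1.43119007e+00]), 'qvel': array([ 0.00118319, -0.00149742, -0.00028044, -0.0001366 , -0.00095629,
       -0.00272776]), 'tau': array([-1.02315109e-03, -4.80626249e+01,  2.98533869e+01,  1.92452635e-02,
       -2.63859338e-04,  2.00055609e-06]), 'tcp_pos': array([0.16905161, 0.54907218, 0.23840009]), 'orientation': array([-2.68701664e-04,  1.48835661e-01,  9.88861521e-01, -8.75580901e-04]), 'wrist_force': array([ 0.37595788,  0.84658151, -0.77910971]), 'ft_torque': array([-0.00741472, -0.01787015,  0.0062094 ]), 'finger_gap': 0.08562012134117716}
top {'fx': 399.1453092666227, 'fy': 399.1453092666227, 'cx': 322.0800465239396, 'cy': 201.79058970804215, 'world_from_camera': array([[-0.01617911, -0.99501554,  0.09839877,  0.50636667],
       [-0.99949155,  0.01339026, -0.02893696, -0.06886324],
       [ 0.02747514, -0.09881691, -0.99472626,  0.93358479],
       [ 0.        ,  0.        ,  0.        ,  1.        ]])}
side {'fx': 366.0906138927914, 'fy': 366.0906138927914, 'cx': 319.96814658071014, 'cy': 197.32999607144924, 'world_from_camera': array([[ 0.79945099, -0.42008643,  0.42942462,  0.27782987],
       [-0.60071193, -0.5647749 ,  0.56583964, -0.43996719],
       [ 0.00482669, -0.71032155, -0.70386078,  0.56630096],
       [ 0.        ,  0.        ,  0.        ,  1.        ]])}
```

View pics/top0.png

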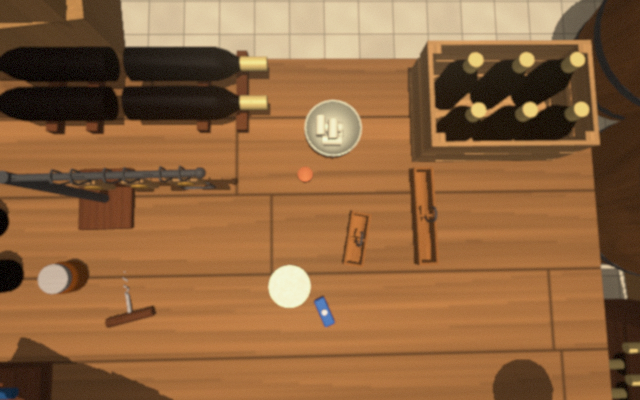

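View pics/side0.png

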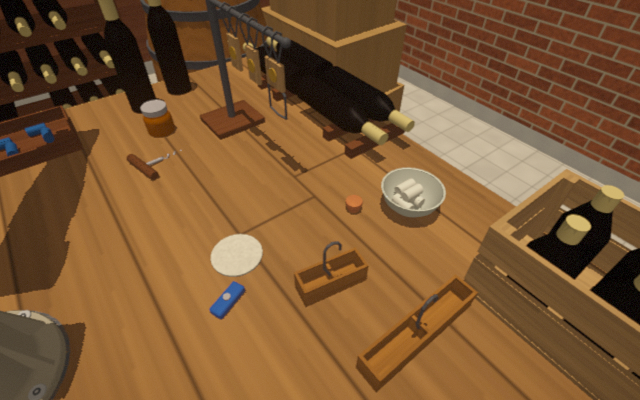

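The top view shows the long caddy at about (425,215), the short one at (356,238), and the rail end at about (200,173). In the side view the loop is at about (277,105) and the hooks at (427,310) and (332,257). Next I'll measure these and zoom in.

```bash
python3 - <<'E'
from h import *
def load(n):
    z=np.load(n+"0.npz"); return z["p"],z["d"],env.calibration(n)
p,d,c=load("top"); W=cloud(d,c); hsv=cv2.cvtColor(p,cv2.COLOR_RGB2HSV)
for nm,(u0,u1,v0,v1) in {"long":(405,445,160,270),"short":(338,375,203,270)}.items():
    R=W[v0:v1,u0:u1].reshape(-1,3)
    s=R[(R[:,2]>.035)&(R[:,2]<.052)&(R[:,0]<.61)]
    (cx,cy),(w,h),a=cv2.minAreaRect((s[:,:2]*1000).astype(np.float32)); print(nm,len(s),cx,cy,w,h,a, np.median(s[:,2]))
    t=R[(R[:,2]>.06)&(R[:,2]<.14)]; print(" hook",len(t),t[np.argsort(-t[:,2])][:12].round(3).tolist())
p2,d2,c2=load("side"); W2=cloud(d2,c2)
# side: loop region
R=W2[80:125,262:292]; m=(R[...,2]>.13)&(R[...,2]<.33)&(R[...,0]<.75)
print("side loop pts",R[m].min(0),R[m].max(0))
for z0 in(.14,.16,.18,.2,.22,.24,.26,.28,.3):
    q=W2[0:130,200:300].reshape(-1,3); q=q[abs(q[:,2]-z0)<.01]; q=q[(q[:,0]<.75)&(q[:,0]>.4)]
    print(z0,len(q),q.mean(0).round(3) if len(q) else'', q.min(0).round(3),q.max(0).round(3)) if len(q) else None
a=cv2.resize(p2[60:130,240:310],None,fx=6,fy=6,interpolation=2)
b=cv2.resize(p2[270:340,390:460],None,fx=6,fy=6,interpolation=2)[:420]
e=cv2.resize(p[180:250,390:460],None,fx=5,fy=5); f=cv2.resize(p[145:215,160:250],None,fx=5,fy=5)
save("crop1",cv2.resize(np.hstack([a,b]),(800,400)))
save("crop2",np.hstack([e,f]))
E
```

```text
long 564 530.8351440429688 -328.3669128417969 157.72122192382812 45.778690338134766 0.9228328466415405 0.04542891772317542
 hook 58 [[0.563, -0.327, 0.12], [0.567, -0.328, 0.118], [0.561, -0.327, 0.118], [0.559, -0.329, 0.118], [0.556, -0.329, 0.118], [0.557, -0.325, 0.118], [0.563, -0.33, 0.118], [0.565, -0.328, 0.117], [0.559, -0.328, 0.117], [0.561, -0.33, 0.117], [0.563, -0.326, 0.117], [0.571, -0.328, 0.117]]
short 414 511.165283203125 -172.36749267578125 44.533382415771484 119.8626708984375 79.57384490966797 0.045896002841475214
 hook 47 [[0.51, -0.173, 0.121], [0.512, -0.173, 0.12], [0.508, -0.173, 0.119], [0.514, -0.171, 0.119], [0.506, -0.171, 0.118], [0.512, -0.171, 0.118], [0.508, -0.171, 0.118], [0.516, -0.173, 0.118], [0.506, -0.169, 0.117], [0.52, -0.173, 0.117], [0.504, -0.173, 0.117], [0.514, -0.173, 0.117]]
side loop pts [0.60542999 0.11684064 0.14486387] [0.61852266 0.18354373 0.2351412 ]
0.14 96 [0.608 0.307 0.143] [0.598 0.124 0.13 ] [0.616 0.403 0.15 ]
0.16 121 [0.608 0.28  0.159] [0.598 0.118 0.15 ] [0.616 0.404 0.17 ]
0.18 140 [0.608 0.296 0.182] [0.599 0.117 0.171] [0.618 0.403 0.19 ]
0.2 319 [0.608 0.276 0.2  ] [0.597 0.117 0.19 ] [0.618 0.403 0.21 ]
0.22 448 [0.607 0.243 0.22 ] [0.598 0.122 0.21 ] [0.619 0.405 0.23 ]
0.24 493 [0.607 0.241 0.24 ] [0.597 0.122 0.23 ] [0.618 0.402 0.25 ]
0.26 491 [0.609 0.244 0.259] [0.598 0.122 0.25 ] [0.618 0.403 0.27 ]
0.28 305 [0.609 0.275 0.28 ] [0.598 0.133 0.27 ] [0.621 0.406 0.29 ]
0.3 335 [0.606 0.257 0.302] [0.598 0.096 0.29 ] [0.623 0.406 0.31 ]
```

View pics/crop1.png

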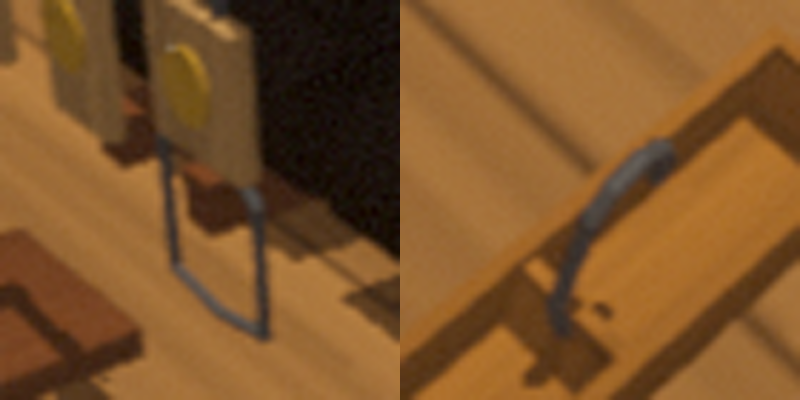

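View pics/crop2.png

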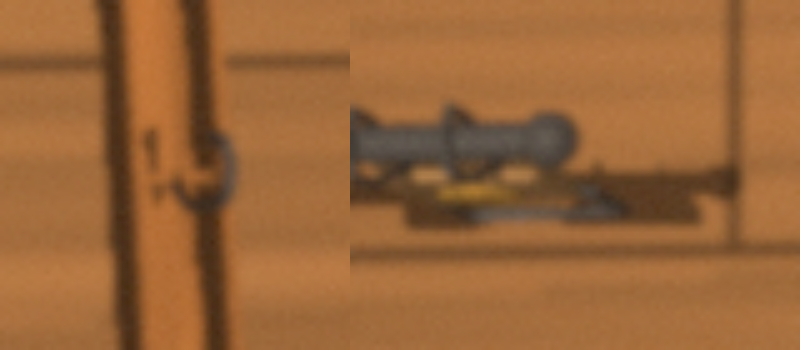

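The crops show the hook's stem at the caddy's near (-x) end and its tip towards +x. The loop's low wire runs from about (271,106) to (286,118) in the side view, and at about (184–212,187) in the top view. I'll refine these.

```bash
cat >> h.py <<'E'
def ray(c,u,v):
    T=np.array(c["world_from_camera"]); r=T[:3,:3]@np.array([(u-c["cx"])/c["fx"],(v-c["cy"])/c["fy"],1]); return T[:3,3],r
def onplane(c,u,v,k,val):
    o,r=ray(c,u,v); return o+r*(val-o[k])/r[k]
E
python3 - <<'E'
from h import *
z=np.load("top0.npz");p,d=z["p"],z["d"];c=env.calibration("top");W=cloud(d,c)
R=W[155:275,400:450].reshape(-1,3); s=R[(R[:,2]>.036)&(R[:,2]<.052)&(abs(R[:,1]+.328)<.045)&(R[:,0]<.69)]
for x in np.arange(.43,.70,.02):
    q=s[abs(s[:,0]-x)<.01]; print(round(x,2),len(q),q[:,1].min().round(4) if len(q) else'',q[:,1].max().round(4) if len(q) else'')
print("x ext",s[:,0].min(),s[:,0].max(), cv2.minAreaRect((s[:,:2]*1000).astype(np.float32)))
h=R[(R[:,2]>.112)&(R[:,2]<.125)];print("arch",h.mean(0),h.min(0),h.max(0))
cr=W[60:170,405:600].reshape(-1,3);cr=cr[(cr[:,2]>.05)];print("crate min",cr.min(0),np.percentile(cr[:,2],95))
for b in ((184,187),(198,187.3),(212,187)): print("top loop",onplane(c,*b,2,.1445).round(4))
c2=env.calibration("side");z2=np.load("side0.npz");W2=cloud(z2["d"],c2)
for b in((270.8,106.4),(278.5,112.5),(286.4,118.3)): print("side loop",onplane(c2,*b,2,.1445).round(4))
q=W2[75:125,255:295].reshape(-1,3);q=q[abs(q[:,0]-.608)<.025]
l=q[(q[:,2]>.138)&(q[:,2]<.15)];print("low wire",len(l),l.mean(0),l.min(0),l.max(0))
l=q[(q[:,2]>.152)&(q[:,2]<.2)&(q[:,1]<.2)];print("sides",len(l),l.min(0),l.max(0),l.mean(0), l[l[:,1]<.147].mean(0),l[l[:,1]>.147].mean(0))
E
```

```text
0.43 0  
0.45 65 -0.3524 -0.3083
0.47 64 -0.3523 -0.3073
0.49 63 -0.3512 -0.3069
0.51 65 -0.3508 -0.3068
0.53 58 -0.3513 -0.3055
0.55 70 -0.3496 -0.306
0.57 70 -0.3463 -0.305
0.59 65 -0.3495 -0.3056
0.61 55 -0.3496 -0.3048
0.63 67 -0.3496 -0.3043
0.65 57 -0.3479 -0.3034
0.67 78 -0.3481 -0.3033
0.69 0  
x ext 0.45216422525925487 0.6709011910921895 ((561.5960693359375, -327.8606872558594), (219.26026916503906, 45.7835807800293), 0.9456726908683777)
arch [ 0.56097627 -0.32774495  0.11608261] [ 0.5505469  -0.3307757   0.11215336] [ 0.57149801 -0.32513195  0.12035804]
crate min [ 0.50636667 -0.65436035  0.05005027] 0.19994728441419887
top loop [0.6175 0.1806 0.1445]
top loop [0.6165 0.1532 0.1445]
top loop [0.6168 0.1257 0.1445]
side loop [0.6184 0.1885 0.1445]
side loop [0.6187 0.1576 0.1445]
side loop [0.6199 0.1287 0.1445]
low wire 35 [0.61167881 0.15434087 0.14795333] [0.60904743 0.12364601 0.14486387] [0.61477876 0.18092385 0.14983977]
sides 109 [0.60901419 0.11684064 0.15203914] [0.61561643 0.18354373 0.19983386] [0.61189924 0.14891131 0.1759016 ] [0.61245867 0.12023603 0.17592469] [0.61130815 0.17920972 0.17587721]
```

Request:
play_rows:
  force: 60
  steps:
    - {"claw": 0, "dp": [0, 0, 0], "angular": [0, 0, -6.07]}
    - {"claw": 0, "dp": [0, 0, 0], "angular": [0, 0, -6.07]}
    - {"claw": 0, "dp": [0, 0, 0], "angular": [0, 0, -6.07]}
    - {"claw": 0, "dp": [-0.022, -0.034, 0], "angular": [0, 0, 0]}
    - {"claw": 0, "dp": [-0.022, -0.034, 0], "angular": [0, 0, 0]}
    - {"claw": 0, "dp": [-0.022, -0.034, 0], "angular": [0, 0, 0]}
    - {"claw": 0, "dp": [-0.022, -0.034, 0], "angular": [0, 0, 0]}
    - {"claw": 0, "dp": [-0.022, -0.034, 0], "angular": [0, 0, 0]}

```text
clock: 0.77
tcp_pos: [0.2828, 0.38, 0.2389]
orientation: [-0.0, -0.01, 1.0, -0.0]
wrist_force: [0.5, 0.8, 0.2]
finger_gap: 0.0854
```

Request:
play_rows:
  steps:
    - {"claw": 0, "dp": [-0.022, -0.034, 0], "angular": [0, 0, 0]}
    - {"claw": 0, "dp": [-0.022, -0.034, 0], "angular": [0, 0, 0]}
    - {"claw": 0, "dp": [-0.022, -0.034, 0], "angular": [0, 0, 0]}
    - {"claw": 0, "dp": [-0.022, -0.034, 0], "angular": [0, 0, 0]}
    - {"claw": 0, "dp": [-0.022, -0.034, 0], "angular": [0, 0, 0]}
    - {"claw": 0, "dp": [-0.022, -0.034, 0], "angular": [0, 0, 0]}
    - {"claw": 0, "dp": [-0.022, -0.034, 0], "angular": [0, 0, 0]}
    - {"claw": 0, "dp": [-0.022, -0.034, 0], "angular": [0, 0, 0]}

```text
clock: 1.43
tcp_pos: [0.4641, 0.1111, 0.2391]
orientation: [-0.0, -0.009, 1.0, 0.0]
wrist_force: [0.8, 0.7, -1.1]
finger_gap: 0.0853
```

Request:
play_rows:
  steps:
    - {"claw": 0, "dp": [-0.003, -0.04, 0], "angular": [0, 0, 0]}
    - {"claw": 0, "dp": [-0.003, -0.04, 0], "angular": [0, 0, 0]}
    - {"claw": 0, "dp": [-0.003, -0.04, 0], "angular": [0, 0, 0]}
    - {"claw": 0, "dp": [-0.003, -0.04, 0], "angular": [0, 0, 0]}
    - {"claw": 0, "dp": [-0.003, -0.04, 0], "angular": [0, 0, 0]}
    - {"claw": 0, "dp": [-0.003, -0.04, 0], "angular": [0, 0, 0]}
    - {"claw": 0, "dp": [-0.003, -0.04, 0], "angular": [0, 0, 0]}
    - {"claw": 0, "dp": [0, 0, 0], "angular": [0, 0, 0]}

```text
clock: 2.1
tcp_pos: [0.4906, -0.173, 0.2385]
orientation: [0.0, -0.006, 1.0, -0.001]
wrist_force: [0.4, -0.2, 0.4]
finger_gap: 0.0857
```

Request:
play_rows:
  steps:
    - {"claw": 0, "dp": [0.003, -0.039, 0], "angular": [0, 0, 0]}
    - {"claw": 0, "dp": [0.003, -0.039, 0], "angular": [0, 0, 0]}
    - {"claw": 0, "dp": [0.003, -0.039, 0], "angular": [0, 0, 0]}
    - {"claw": 0, "dp": [0.003, -0.039, 0], "angular": [0, 0, 0]}
    - {"claw": 0, "dp": [0, 0, 0.035], "angular": [0, 0, 0]}
    - {"claw": 0, "dp": [0, 0, 0.035], "angular": [0, 0, 0]}
    - {"claw": 0, "dp": [0, 0, 0.035], "angular": [0, 0, 0]}
    - {"claw": 0, "dp": [0, 0, 0], "angular": [0, 0, 0]}

```text
clock: 2.77
tcp_pos: [0.4767, -0.3193, 0.1267]
orientation: [-0.005, -0.009, 1.0, 0.005]
wrist_force: [-2.0, 2.0, -1.4]
finger_gap: 0.0856
```

```bash
python3 - <<'E'
from h import *
p,d,c=cam("top"); save("top1",p[140:290,340:540].repeat(4,0).repeat(4,1))
s=env.get_state(); print({k:np.round(s[k],4) for k in("tcp_pos","orientation","wrist_force","qvel","joint_pos")})
E
```

```text
{'tcp_pos': array([ 0.4781, -0.3202,  0.1303]), 'orientation': array([-0.0035, -0.0093,  0.9999,  0.0033]), 'wrist_force': array([-0.7248,  1.0363,  0.3473]), 'qvel': array([ 0.0064, -0.0504,  0.1035,  0.0463,  0.0006, -0.0003]), 'joint_pos': array([-7.2960e-01,  3.7520e-01, -1.3820e-01,  1.0671e+00,  1.0000e-04,
       -7.4830e-01])}
```

View pics/top1.png

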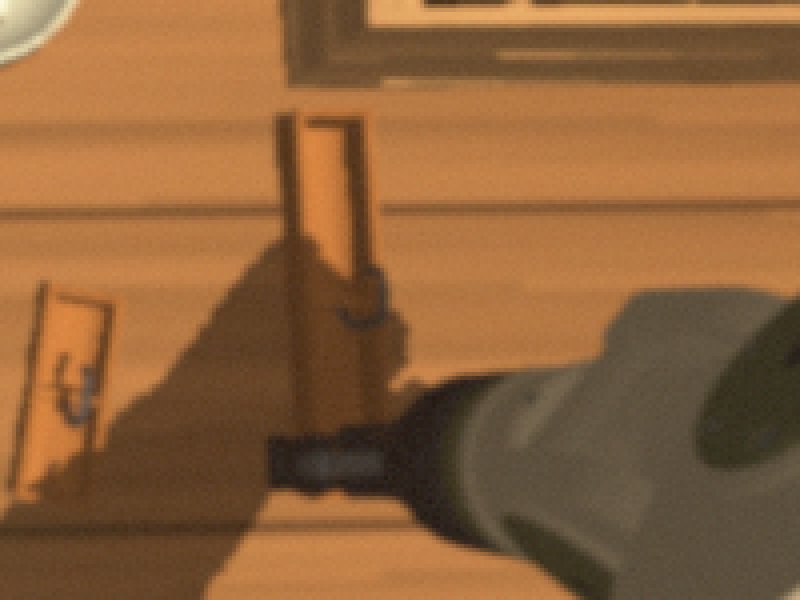

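The gripper is over the near end of the caddy at about (325,460). It still needs about 9 mm more in -y and 3 mm more in +x.

Request:
play_rows:
  steps:
    - {"claw": 0, "dp": [-0.003, -0.008, 0], "angular": [0, 0, 0]}
    - {"claw": 0, "dp": [0, 0, 0.02], "angular": [0, 0, 0]}
    - {"claw": 0, "dp": [0, 0, 0.02], "angular": [0, 0, 0]}
    - {"claw": 0, "dp": [0, 0, 0.02], "angular": [0, 0, 0]}
    - {"claw": 0, "dp": [0, 0, 0.01], "angular": [0, 0, 0]}
    - {"claw": 0, "dp": [0, 0, 0], "angular": [0, 0, 0]}
    - {"claw": 0, "dp": [0, 0, 0], "angular": [0, 0, 0]}
    - {"claw": 0, "dp": [0, 0, 0], "angular": [0, 0, 0]}

```text
clock: 3.48
tcp_pos: [0.4854, -0.3317, 0.0664]
orientation: [0.001, -0.01, 1.0, -0.001]
wrist_force: [0.2, 0.5, 0.6]
finger_gap: 0.0853
```

Request:
play_rows:
  steps:
    - {"claw": 0, "dp": [0.004, 0.003, 0.01], "angular": [0, 0, 0]}
    - {"claw": 0, "dp": [0, 0, 0.01], "angular": [0, 0, 0]}
    - {"claw": 0, "dp": [0, 0, 0.01], "angular": [0, 0, 0]}
    - {"claw": 0, "dp": [0, 0, 0.01], "angular": [0, 0, 0]}
    - {"claw": 0, "dp": [0, 0, 0], "angular": [0, 0, 0]}
    - {"claw": 0, "dp": [0, 0, 0], "angular": [0, 0, 0]}
    - {"claw": 0, "dp": [0, 0, 0], "angular": [0, 0, 0]}
    - {"claw": 0, "dp": [0, 0, 0], "angular": [0, 0, 0]}

```text
clock: 4.15
tcp_pos: [0.4804, -0.328, 0.0247]
orientation: [0.0, -0.01, 1.0, -0.0]
wrist_force: [-0.8, 0.5, -0.6]
finger_gap: 0.0857
```

Request:
play_rows:
  force: 60
  steps:
    - {"claw": 255, "dp": [0, 0, 0], "angular": [0, 0, 0]}
    - {"claw": 255, "dp": [0, 0, 0], "angular": [0, 0, 0]}
    - {"claw": 255, "dp": [0, 0, 0], "angular": [0, 0, 0]}
    - {"claw": 255, "dp": [0, 0, 0], "angular": [0, 0, 0]}
    - {"claw": 255, "dp": [0, 0, 0], "angular": [0, 0, 0]}
    - {"claw": 255, "dp": [0, 0, 0], "angular": [0, 0, 0]}
    - {"claw": 255, "dp": [0, 0, 0], "angular": [0, 0, 0]}
    - {"claw": 255, "dp": [0, 0, 0], "angular": [0, 0, 0]}

```text
clock: 4.82
tcp_pos: [0.4803, -0.328, 0.0248]
orientation: [0.0, -0.01, 1.0, -0.0]
wrist_force: [-1.2, 0.5, 5.8]
finger_gap: 0.0429
```

Request:
play_rows:
  steps:
    - {"claw": 255, "dp": [0, 0, -0.01], "angular": [0, 0, 0]}
    - {"claw": 255, "dp": [0, 0, -0.015], "angular": [0, 0, 0]}
    - {"claw": 255, "dp": [0, 0, -0.02], "angular": [0, 0, 0]}
    - {"claw": 255, "dp": [0, 0, -0.02], "angular": [0, 0, 0]}
    - {"claw": 255, "dp": [0, 0, -0.02], "angular": [0, 0, 0]}
    - {"claw": 255, "dp": [0, 0, -0.02], "angular": [0, 0, 0]}
    - {"claw": 255, "dp": [0, 0, -0.02], "angular": [0, 0, 0]}
    - {"claw": 255, "dp": [0, 0, -0.015], "angular": [0, 0, 0]}

```text
clock: 5.48
tcp_pos: [0.4799, -0.3276, 0.1659]
orientation: [0.0, -0.01, 1.0, -0.0]
wrist_force: [0.3, -0.8, -2.9]
finger_gap: 0.043
```

```bash
python3 - <<'E'
from h import *
p,d,c=cam("side"); save("side1",p); W=cloud(d,c)
s=env.get_state(); print({k:np.round(s[k],4) for k in("tcp_pos","orientation","wrist_force")})
np.savez("side1.npz",p=p,d=d)
E
```

```text
{'tcp_pos': array([ 0.481 , -0.3286,  0.1687]), 'orientation': array([ 0.0016, -0.0095,  1.    , -0.0016]), 'wrist_force': array([ 0.3976, -0.0149,  0.3078])}
```

View pics/side1.png

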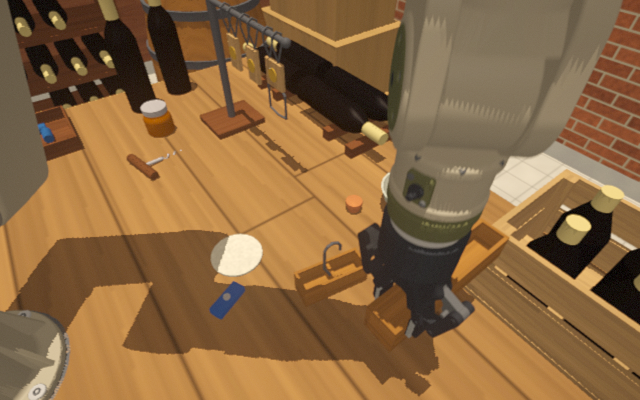

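Request:
play_rows:
  steps:
    - {"claw": 255, "dp": [0, 0, -0.015], "angular": [0, 0, 1.1]}
    - {"claw": 255, "dp": [0, 0, -0.015], "angular": [0, 0, 0]}
    - {"claw": 255, "dp": [0, 0.015, 0], "angular": [0, 0, 0]}
    - {"claw": 255, "dp": [0, 0.03, 0], "angular": [0, 0, 0]}
    - {"claw": 255, "dp": [0, 0.03, 0], "angular": [0, 0, 0]}
    - {"claw": 255, "dp": [0, 0.03, 0], "angular": [0, 0, 0]}
    - {"claw": 255, "dp": [0, 0.03, 0], "angular": [0, 0, 0]}
    - {"claw": 255, "dp": [0, 0.03, 0], "angular": [0, 0, 0]}

```text
clock: 6.2
tcp_pos: [0.4787, -0.1602, 0.1928]
orientation: [-0.001, 0.0, 1.0, 0.001]
wrist_force: [1.6, 0.1, -2.1]
finger_gap: 0.0431
```

Request:
play_rows:
  steps:
    - {"claw": 255, "dp": [0, 0.03, 0], "angular": [0, 0, 0]}
    - {"claw": 255, "dp": [0, 0.03, 0], "angular": [0, 0, 0]}
    - {"claw": 255, "dp": [0, 0.03, 0], "angular": [0, 0, 0]}
    - {"claw": 255, "dp": [0, 0.03, 0], "angular": [0, 0, 0]}
    - {"claw": 255, "dp": [0, 0.03, 0], "angular": [0, 0, 0]}
    - {"claw": 255, "dp": [0.01, 0.02, 0], "angular": [0, 0, 0]}
    - {"claw": 255, "dp": [0, 0, 0], "angular": [0, 0, 0]}
    - {"claw": 255, "dp": [0, 0, 0], "angular": [0, 0, 0]}

```text
clock: 6.87
tcp_pos: [0.4685, 0.009, 0.1932]
orientation: [-0.001, -0.001, 1.0, 0.0]
wrist_force: [0.2, -0.3, -1.2]
finger_gap: 0.0431
```

```bash
cat >> h.py <<'E'
def look(n):
    s=env.get_state(); t=s["tcp_pos"]; print("tcp",t.round(4),"q",s["orientation"].round(4),"f",s["wrist_force"].round(1))
    for k in("side","top"):
        p,d,c=cam(k); save(n+k,p); np.savez(n+k+".npz",p=p,d=d); W=cloud(d,c).reshape(-1,3)
        m=(abs(W[:,1]-t[1])<.035)&(W[:,2]>.03)&(W[:,2]<t[2]+.08)
        for x in np.arange(t[0]+.03,t[0]+.21,.02):
            q=W[m&(abs(W[:,0]-x)<.01)]
            if len(q)>3: print(k,x.round(3),len(q),"zmin/med/max",np.percentile(q[:,2],[2,50,99]).round(4),"y",q[:,1].min().round(4),q[:,1].max().round(4))
E
python3 -c "
from h import *
look('a')"
```

```text
tcp [0.4685 0.009  0.1932] q [-1.1e-03 -1.4e-03  1.0e+00  2.0e-04] f [ 0.2 -0.3 -1.2]
side 0.498 244 zmin/med/max [0.1697 0.1928 0.2142] y -0.0138 -0.007
side 0.518 316 zmin/med/max [0.1696 0.1957 0.2144] y -0.0139 0.0294
side 0.538 510 zmin/med/max [0.1706 0.2043 0.2709] y -0.0138 0.0326
side 0.558 359 zmin/med/max [0.1703 0.2009 0.2709] y -0.0134 0.0329
side 0.578 359 zmin/med/max [0.1702 0.198  0.2137] y -0.013 0.033
side 0.598 350 zmin/med/max [0.17   0.1975 0.214 ] y -0.0134 0.0341
side 0.618 334 zmin/med/max [0.17   0.1973 0.2138] y -0.0131 0.0321
side 0.638 323 zmin/med/max [0.1704 0.1971 0.2136] y -0.0132 0.0339
side 0.658 204 zmin/med/max [0.1709 0.2036 0.2136] y -0.0129 0.0317
top 0.518 125 zmin/med/max [0.1714 0.1758 0.2169] y -0.016 0.0278
top 0.538 297 zmin/med/max [0.1713 0.1771 0.2715] y -0.0161 0.0279
top 0.558 220 zmin/med/max [0.1725 0.1946 0.2173] y -0.016 0.0279
top 0.578 272 zmin/med/max [0.1721 0.1757 0.2161] y -0.0159 0.0277
top 0.598 266 zmin/med/max [0.1722 0.1755 0.2164] y -0.0159 0.0279
top 0.618 273 zmin/med/max [0.1725 0.1758 0.2167] y -0.0158 0.0279
top 0.638 273 zmin/med/max [0.1718 0.1753 0.2163] y -0.0157 0.0277
top 0.658 230 zmin/med/max [0.1725 0.2022 0.2168] y -0.0157 0.0277
```

Request:
play_rows:
  steps:
    - {"claw": 255, "dp": [0, 0, 0.02], "angular": [0, 0, 0]}
    - {"claw": 255, "dp": [0, 0, 0.025], "angular": [0, 0, 0]}
    - {"claw": 255, "dp": [0, 0, 0.025], "angular": [0, 0, 0]}
    - {"claw": 255, "dp": [0, 0, 0.025], "angular": [0, 0, 0]}
    - {"claw": 255, "dp": [0, 0, 0], "angular": [0, 0, 0]}
    - {"claw": 255, "dp": [0, 0.02, 0], "angular": [0, 0, 0]}
    - {"claw": 255, "dp": [0, 0.02, 0], "angular": [0, 0, 0]}
    - {"claw": 255, "dp": [0, 0, 0], "angular": [0, 0, 0]}

```text
clock: 7.63
tcp_pos: [0.4705, 0.0486, 0.1001]
orientation: [0.0, -0.0, 1.0, 0.001]
wrist_force: [0.0, 0.5, -1.9]
finger_gap: 0.0433
```

Request:
play_rows:
  steps:
    - {"claw": 255, "dp": [0, 0.02, 0], "angular": [0, 0, 0]}
    - {"claw": 255, "dp": [0, 0.02, 0], "angular": [0, 0, 0]}
    - {"claw": 255, "dp": [0, 0.02, 0], "angular": [0, 0, 0]}
    - {"claw": 255, "dp": [0, 0.02, 0], "angular": [0, 0, 0]}
    - {"claw": 255, "dp": [0, 0.02, 0], "angular": [0, 0, 0]}
    - {"claw": 255, "dp": [0, 0, 0], "angular": [0, 0, 0]}
    - {"claw": 255, "dp": [0, 0, 0], "angular": [0, 0, 0]}
    - {"claw": 255, "dp": [0, 0, 0], "angular": [0, 0, 0]}

```text
clock: 8.3
tcp_pos: [0.4707, 0.1466, 0.0999]
orientation: [0.0, 0.0, 1.0, -0.0]
wrist_force: [-0.2, -0.5, -1.6]
finger_gap: 0.0432
```

```bash
python3 - <<'E'
from h import *
s=env.get_state(); print(s["tcp_pos"],s["orientation"],s["wrist_force"])
p,d,c=cam("side");W=cloud(d,c); save("ins",cv2.resize(p[50:200,170:370],(800,600),interpolation=2))
R=W.reshape(-1,3);t=s["tcp_pos"]
m=(R[:,2]>.125)&(R[:,2]<.206)&(R[:,0]>.53)&(R[:,0]<.63)&(R[:,1]>.1)&(R[:,1]<.2)
for n,q in(("hook",R[m&(R[:,0]<.59)]),("loop",R[m&(R[:,0]>.6)])): print(n,len(q),q.min(0),q.max(0),q.mean(0))
q=R[m&(R[:,0]>.6)&(R[:,2]<.152)];print("low",len(q),q.mean(0))
p,d,c=cam("top"); save("instop",p)
E
```

```text
[0.47068976 0.14661063 0.0999012 ] [ 3.83140051e-04  3.75132317e-04  9.99999846e-01 -1.43618067e-04] [-0.19480495 -0.49796811 -1.61984335]
hook 118 [0.53141854 0.14353479 0.12801865] [0.56415093 0.14867025 0.19292057] [0.5422155  0.14603295 0.16898141]
loop 170 [0.60847097 0.11732471 0.14558986] [0.61568263 0.18367914 0.20529117] [0.61188269 0.14917582 0.17029155]
low 54 [0.61173246 0.15313926 0.14901855]
```

View pics/ins.png

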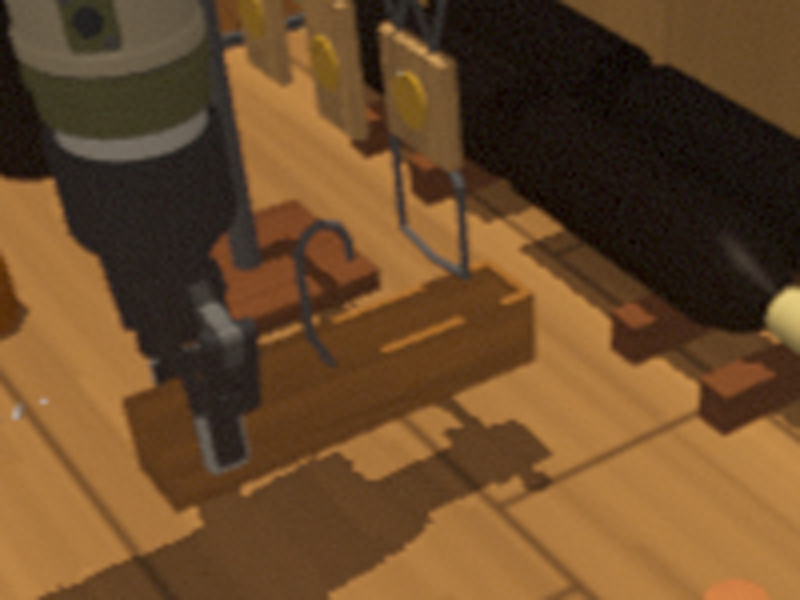

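The tip faces the opening and is clear of it in height. Next I move in 62 mm.

Request:
play_rows:
  steps:
    - {"claw": 255, "dp": [0, 0.003, 0], "angular": [0, 0, 0]}
    - {"claw": 255, "dp": [-0.012, 0, 0], "angular": [0, 0, 0]}
    - {"claw": 255, "dp": [-0.012, 0, 0], "angular": [0, 0, 0]}
    - {"claw": 255, "dp": [-0.012, 0, 0], "angular": [0, 0, 0]}
    - {"claw": 255, "dp": [-0.012, 0, 0], "angular": [0, 0, 0]}
    - {"claw": 255, "dp": [-0.012, 0, 0], "angular": [0, 0, 0]}
    - {"claw": 255, "dp": [-0.002, 0, 0], "angular": [0, 0, 0]}
    - {"claw": 255, "dp": [0, 0, 0], "angular": [0, 0, 0]}

```text
clock: 9.07
tcp_pos: [0.5327, 0.1499, 0.0992]
orientation: [0.0, 0.001, 1.0, 0.0]
wrist_force: [-0.1, 0.3, -1.5]
finger_gap: 0.043
```

```bash
python3 - <<'E'
from h import *
s=env.get_state(); print(s["tcp_pos"],s["orientation"],s["wrist_force"])
p,d,c=cam("side");W=cloud(d,c); save("ins2",cv2.resize(p[70:190,210:350],(700,600),interpolation=2))
R=W.reshape(-1,3)
m=(R[:,2]>.135)&(R[:,2]<.206)&(R[:,0]>.55)&(R[:,0]<.66)&(R[:,1]>.1)&(R[:,1]<.2)
a=R[m&(abs(R[:,1]-.149)<.008)&(R[:,2]>.17)];print("hook",len(a),a.min(0),a.max(0))
q=R[m&(abs(R[:,1]-.149)>.012)&(R[:,2]<.155)];print("low",len(q),q.mean(0),q.min(0),q.max(0))
E
```

```text
[0.53265099 0.14985248 0.0991739 ] [1.82119501e-05 6.20663515e-04 9.99999806e-01 5.21295220e-05] [-0.05361903  0.26892485 -1.48683329]
hook 61 [0.59350228 0.14692365 0.17003743] [0.62470174 0.15342073 0.1914255 ]
low 30 [0.61205931 0.1458203  0.14972296] [0.61006337 0.11838974 0.14544218] [0.61452481 0.17610074 0.15479304]
```

View pics/ins2.png

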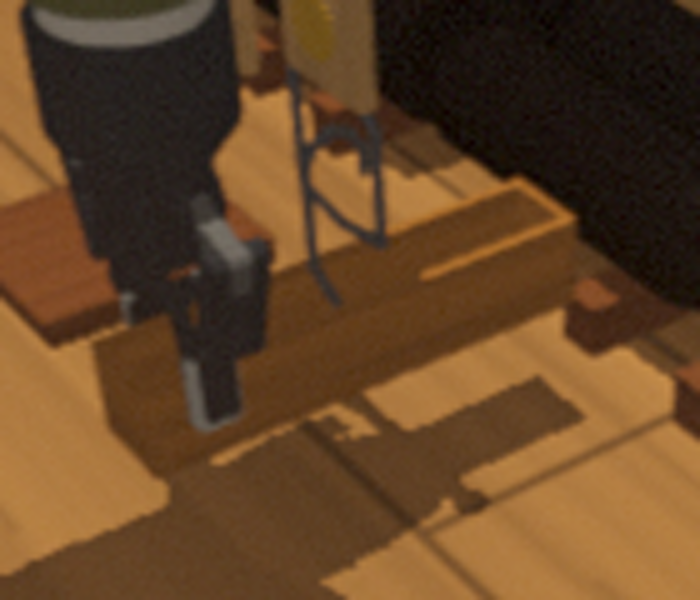

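The arch passes through the loop, with stem and tip on either side of the low wire. I'll lower it now.

Request:
play_rows:
  steps:
    - {"claw": 255, "dp": [-0.0025, 0, 0], "angular": [0, 0, 0]}
    - {"claw": 255, "dp": [0, 0, 0.008], "angular": [0, 0, 0]}
    - {"claw": 255, "dp": [0, 0, 0.008], "angular": [0, 0, 0]}
    - {"claw": 255, "dp": [0, 0, 0.008], "angular": [0, 0, 0]}
    - {"claw": 255, "dp": [0, 0, 0.008], "angular": [0, 0, 0]}
    - {"claw": 255, "dp": [0, 0, 0.003], "angular": [0, 0, 0]}
    - {"claw": 255, "dp": [0, 0, 0], "angular": [0, 0, 0]}
    - {"claw": 255, "dp": [0, 0, 0], "angular": [0, 0, 0]}

```text
clock: 9.78
tcp_pos: [0.5343, 0.1503, 0.0639]
orientation: [-0.0, 0.0, 1.0, -0.0]
wrist_force: [-0.2, 0.1, -0.8]
finger_gap: 0.043
```

Request:
play_rows:
  steps:
    - {"claw": 255, "dp": [0, 0, 0.001], "angular": [0, 0, 0]}
    - {"claw": 255, "dp": [0, 0, 0.001], "angular": [0, 0, 0]}
    - {"claw": 255, "dp": [0, 0, 0], "angular": [0, 0, 0]}
    - {"claw": 255, "dp": [0, 0, 0], "angular": [0, 0, 0]}
    - {"claw": 255, "dp": [0, 0, 0], "angular": [0, 0, 0]}
    - {"claw": 255, "dp": [0, 0, 0], "angular": [0, 0, 0]}
    - {"claw": 255, "dp": [0, 0, 0], "angular": [0, 0, 0]}
    - {"claw": 255, "dp": [0, 0, 0], "angular": [0, 0, 0]}

```text
clock: 10.45
tcp_pos: [0.5347, 0.1503, 0.0624]
orientation: [0.0, 0.0, 1.0, 0.0]
wrist_force: [0.2, 1.0, -1.2]
finger_gap: 0.0432
```

Request:
play_rows:
  steps:
    - {"claw": 255, "dp": [0, 0, 0.001], "angular": [0, 0, 0]}
    - {"claw": 255, "dp": [0, 0, 0.001], "angular": [0, 0, 0]}
    - {"claw": 255, "dp": [0, 0, 0], "angular": [0, 0, 0]}
    - {"claw": 255, "dp": [0, 0, 0], "angular": [0, 0, 0]}
    - {"claw": 255, "dp": [0, 0, 0], "angular": [0, 0, 0]}
    - {"claw": 255, "dp": [0, 0, 0], "angular": [0, 0, 0]}
    - {"claw": 255, "dp": [0, 0, 0], "angular": [0, 0, 0]}
    - {"claw": 255, "dp": [0, 0, 0], "angular": [0, 0, 0]}

```text
clock: 11.12
tcp_pos: [0.5347, 0.1503, 0.0604]
orientation: [0.0, 0.0, 1.0, 0.0]
wrist_force: [-0.1, -0.6, -0.7]
finger_gap: 0.0428
```

Request:
play_rows:
  steps:
    - {"claw": 255, "dp": [0, 0, 0.001], "angular": [0, 0, 0]}
    - {"claw": 255, "dp": [0, 0, 0], "angular": [0, 0, 0]}
    - {"claw": 255, "dp": [0, 0, 0], "angular": [0, 0, 0]}
    - {"claw": 255, "dp": [0, 0, 0], "angular": [0, 0, 0]}
    - {"claw": 255, "dp": [0, 0, 0], "angular": [0, 0, 0]}
    - {"claw": 255, "dp": [0, 0, 0], "angular": [0, 0, 0]}
    - {"claw": 255, "dp": [0, 0, 0], "angular": [0, 0, 0]}
    - {"claw": 255, "dp": [0, 0, 0], "angular": [0, 0, 0]}

```text
clock: 11.78
tcp_pos: [0.5349, 0.1503, 0.0596]
orientation: [0.0, 0.0, 1.0, 0.0]
wrist_force: [0.1, 0.0, 4.0]
finger_gap: 0.0432
```

Request:
play_rows:
  steps:
    - {"claw": 130, "dp": [0, 0, 0], "angular": [0, 0, 0]}
    - {"claw": 125, "dp": [0, 0, 0], "angular": [0, 0, 0]}
    - {"claw": 120, "dp": [0, 0, 0], "angular": [0, 0, 0]}
    - {"claw": 115, "dp": [0, 0, 0], "angular": [0, 0, 0]}
    - {"claw": 110, "dp": [0, 0, 0], "angular": [0, 0, 0]}
    - {"claw": 100, "dp": [0, 0, 0], "angular": [0, 0, 0]}
    - {"claw": 90, "dp": [0, 0, 0], "angular": [0, 0, 0]}
    - {"claw": 80, "dp": [0, 0, 0], "angular": [0, 0, 0]}

```text
clock: 12.45
tcp_pos: [0.5344, 0.1503, 0.059]
orientation: [-0.0, 0.0, 1.0, 0.0]
wrist_force: [-0.3, 0.5, 0.0]
finger_gap: 0.0585
```

Request:
play_rows:
  steps:
    - {"claw": 60, "dp": [0, 0, 0], "angular": [0, 0, 0]}
    - {"claw": 30, "dp": [0, 0, 0], "angular": [0, 0, 0]}
    - {"claw": 0, "dp": [0, 0, 0], "angular": [0, 0, 0]}
    - {"claw": 0, "dp": [0, 0, 0], "angular": [0, 0, 0]}
    - {"claw": 0, "dp": [0, 0, 0], "angular": [0, 0, 0]}
    - {"claw": 0, "dp": [0, 0, 0], "angular": [0, 0, 0]}
    - {"claw": 0, "dp": [0, 0, 0], "angular": [0, 0, 0]}
    - {"claw": 0, "dp": [0, 0, 0], "angular": [0, 0, 0]}

```text
clock: 13.12
tcp_pos: [0.5346, 0.1503, 0.0593]
orientation: [0.0, 0.0, 1.0, 0.0]
wrist_force: [0.8, 0.4, 0.4]
finger_gap: 0.0854
```

```bash
python3 - <<'E'
from h import *
look('r')
p=cv2.imread("pics/rside.png")[70:190,210:350]; cv2.imwrite("pics/rc.png",cv2.resize(p,(700,600)))
E
```

```text
tcp [0.5346 0.1503 0.0593] q [0.e+00 1.e-04 1.e+00 0.e+00] f [0.8 0.4 0.4]
side 0.565 92 zmin/med/max [0.0368 0.0539 0.0799] y 0.1265 0.1685
side 0.585 159 zmin/med/max [0.037  0.0622 0.0814] y 0.1264 0.1735
side 0.605 287 zmin/med/max [0.0378 0.071  0.1365] y 0.1269 0.1739
side 0.625 203 zmin/med/max [0.0369 0.0662 0.1264] y 0.1278 0.175
side 0.645 216 zmin/med/max [0.0372 0.0647 0.0814] y 0.1272 0.1755
side 0.665 214 zmin/med/max [0.0372 0.0648 0.0816] y 0.1278 0.1727
side 0.685 195 zmin/med/max [0.0366 0.0652 0.0811] y 0.1275 0.174
side 0.705 194 zmin/med/max [0.0379 0.0645 0.0821] y 0.1278 0.1751
side 0.725 119 zmin/med/max [0.0375 0.0702 0.0814] y 0.1279 0.1744
top 0.565 89 zmin/med/max [0.039  0.0515 0.0822] y 0.1251 0.1575
top 0.585 203 zmin/med/max [0.0387 0.0445 0.0835] y 0.1255 0.1685
top 0.605 245 zmin/med/max [0.0396 0.0575 0.1328] y 0.1254 0.169
top 0.625 131 zmin/med/max [0.0389 0.0715 0.0833] y 0.1256 0.166
top 0.645 150 zmin/med/max [0.0385 0.0431 0.0833] y 0.1258 0.1662
top 0.665 171 zmin/med/max [0.0386 0.0434 0.084 ] y 0.1257 0.1701
top 0.685 221 zmin/med/max [0.0393 0.0494 0.0841] y 0.126 0.17
top 0.705 222 zmin/med/max [0.0396 0.0484 0.0836] y 0.1257 0.1707
top 0.725 192 zmin/med/max [0.0393 0.0716 0.0844] y 0.1262 0.1707
```

View pics/rc.png

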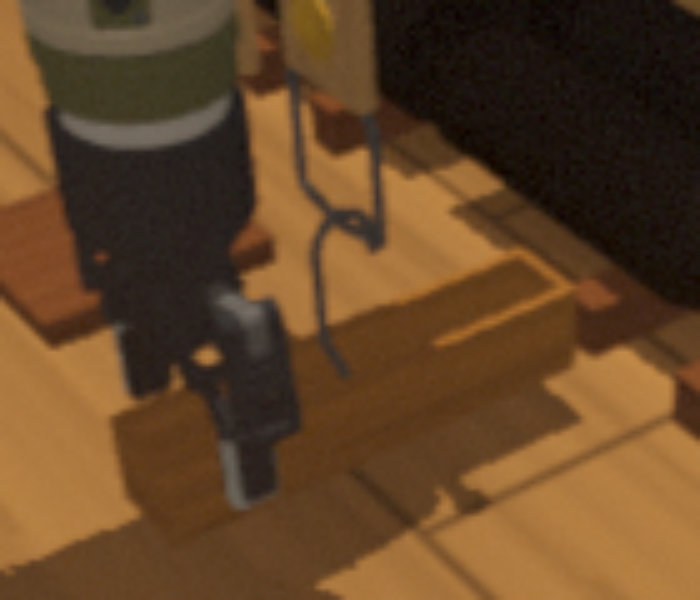

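The caddy hangs on the loop, level, with both jaws clear. I'll retreat upward and then back.

Request:
play_rows:
  steps:
    - {"claw": 0, "dp": [0, 0, -0.005], "angular": [0, 0, 0]}
    - {"claw": 0, "dp": [0, 0, -0.01], "angular": [0, 0, 0]}
    - {"claw": 0, "dp": [0.002, 0, -0.01], "angular": [0, 0, 0]}
    - {"claw": 0, "dp": [0.005, 0, -0.01], "angular": [0, 0, 0]}
    - {"claw": 0, "dp": [0.01, 0, -0.01], "angular": [0, 0, 0]}
    - {"claw": 0, "dp": [0.01, 0, -0.01], "angular": [0, 0, 0]}
    - {"claw": 0, "dp": [0.01, 0, -0.01], "angular": [0, 0, 0]}
    - {"claw": 0, "dp": [0.01, 0, -0.01], "angular": [0, 0, 0]}

```text
clock: 13.88
tcp_pos: [0.4871, 0.1504, 0.136]
orientation: [0.001, 0.0, 1.0, 0.0]
wrist_force: [-0.4, 0.4, -0.3]
finger_gap: 0.0854
```

Request:
play_rows:
  steps:
    - {"claw": 0, "dp": [0.015, 0, -0.01], "angular": [0, 0, 0]}
    - {"claw": 0, "dp": [0.02, 0, -0.01], "angular": [0, 0, 0]}
    - {"claw": 0, "dp": [0.02, 0, 0], "angular": [0, 0, 0]}
    - {"claw": 0, "dp": [0.02, 0, 0], "angular": [0, 0, 0]}
    - {"claw": 0, "dp": [0, 0, 0], "angular": [0, 0, 0]}
    - {"claw": 0, "dp": [0, 0, 0], "angular": [0, 0, 0]}
    - {"claw": 0, "dp": [0, 0, 0], "angular": [0, 0, 0]}
    - {"claw": 0, "dp": [0, 0, 0], "angular": [0, 0, 0]}

```text
clock: 14.55
tcp_pos: [0.4137, 0.1504, 0.1549]
orientation: [0.001, 0.0, 1.0, 0.0]
wrist_force: [0.9, 1.1, -0.0]
finger_gap: 0.0856
```

Request:
play_rows:
  steps:
    - {"claw": 0, "dp": [0, 0, 0], "angular": [0, 0, 0]}
    - {"claw": 0, "dp": [0, 0, 0], "angular": [0, 0, 0]}
    - {"claw": 0, "dp": [0, 0, 0], "angular": [0, 0, 0]}
    - {"claw": 0, "dp": [0, 0, 0], "angular": [0, 0, 0]}
    - {"claw": 0, "dp": [0, 0, 0], "angular": [0, 0, 0]}
    - {"claw": 0, "dp": [0, 0, 0], "angular": [0, 0, 0]}
    - {"claw": 0, "dp": [0, 0, 0], "angular": [0, 0, 0]}
    - {"claw": 0, "dp": [0, 0, 0], "angular": [0, 0, 0]}

```text
clock: 15.22
tcp_pos: [0.4126, 0.1503, 0.1543]
orientation: [-0.0, 0.0, 1.0, 0.0]
wrist_force: [-0.2, 0.0, -0.7]
finger_gap: 0.0856
```

```bash
python3 - <<'E'
from h import *
look('e')
W=cloud(np.load("etop.npz")["d"],env.calibration("top")).reshape(-1,3)
s=W[(abs(W[:,1]+.172)<.05)&(abs(W[:,0]-.51)<.08)&(W[:,2]>.036)&(W[:,2]<.052)]
print("short",cv2.minAreaRect((s[:,:2]*1000).astype(np.float32)))
E
```

```text
tcp [0.4126 0.1503 0.1543] q [-0.e+00  1.e-04  1.e+00  0.e+00] f [-0.2  0.  -0.7]
side 0.503 238 zmin/med/max [0.0366 0.0633 0.0812] y 0.1268 0.1733
side 0.523 245 zmin/med/max [0.0367 0.0646 0.0811] y 0.1267 0.1729
side 0.543 247 zmin/med/max [0.0371 0.0649 0.0813] y 0.1266 0.1734
side 0.563 247 zmin/med/max [0.0375 0.0643 0.0811] y 0.1275 0.1734
side 0.583 231 zmin/med/max [0.0378 0.0645 0.0812] y 0.1271 0.173
side 0.603 625 zmin/med/max [0.0399 0.1465 0.2332] y 0.1178 0.1839
side 0.623 274 zmin/med/max [0.0382 0.074  0.2317] y 0.1187 0.1805
top 0.503 66 zmin/med/max [0.0447 0.0803 0.0828] y 0.1253 0.17
top 0.523 243 zmin/med/max [0.0388 0.05   0.0835] y 0.125 0.1707
top 0.543 231 zmin/med/max [0.0385 0.0504 0.0828] y 0.1251 0.1705
top 0.563 231 zmin/med/max [0.0388 0.0474 0.0831] y 0.1252 0.1688
top 0.583 227 zmin/med/max [0.039  0.0452 0.0831] y 0.1251 0.1689
top 0.603 285 zmin/med/max [0.0394 0.0703 0.2312] y 0.1219 0.1733
top 0.623 300 zmin/med/max [0.0402 0.0806 0.2297] y 0.1153 0.1787
short ((511.212646484375, -172.27297973632812), (44.33491897583008, 119.85906982421875), 79.67472076416016)
```

View pics/eside.png

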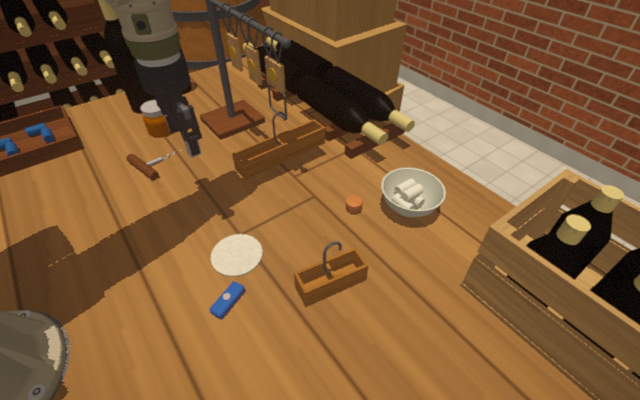

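The long caddy hangs level from the loop, around (280,145) in the picture. The short caddy, at (332,280), has not moved and the gripper is clear.

```bash
python3 -c "
from h import *
print(env.hand_in())"
```

```text
the job is handed in; nothing more can be done
None
```

The long caddy now hangs by its hook from the loop under the end marker, and I handed the job in at about 15.4 s of the 53 s allowed. I gripped it across its width near the -x end, carried it over, passed the hook tip through the loop and lowered it onto the low wire. Then I released it and backed the arm away.

The last checks, made after the arm had backed away:
- **Level and free:** the rim height was constant along the visible length to about 1 mm. The underside was about 36 mm above the table, and the caddy was centred on the loop at y of about 0.15.
- **Short caddy:** it stands where it was, to within about 0.1 mm of the first measurement.
- **Robot:** the gripper is clear, with its nearest point well back from the hanging caddy. The force readings I saw never went above about 6 N.

None of these checks failed. The one disagreement was over the loop's x position. Depth gave 0.612 m and the ray casts gave 0.617 to 0.619 m. I used the depth value, because it was measured the same way as the hook, and the hook seated within its clearance.

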